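# Roll the anti-slip strip home in a ladder tread's nosing

### The arm

A 6-joint arm with a two-finger parallel gripper is mounted at the origin on the work surface. World frame = base frame: x ahead of the robot, y to its left, z up, the work surface at z = 0. Lengths are in m, angles in rad, forces in N, time in s.
With the tool pointing down it reaches from about 0.35 to 0.925 m from the base axis. Payload 6.4 kg.
Tool frame: the origin (TCP) lies between the finger pads; the fingertips stand 19 mm ahead of it and the grasp point (between the pads) is the TCP; z points along the fingers, y is the direction in which the jaws open and shut (so a half turn about z gives the same grasp; the last joint's range is limited). The gripper opens to 85 mm and grips with 20 to 120 N. Pads are 22 mm wide; open, the fingers measure 114 mm over their backs; the gripper's body (76 mm by 85 mm) begins 54 mm behind the grasp point. The pads swing forward as they close: fully open they stand 13 mm farther back than shut.
Start: joints at [0.985, 0.245, 1.558, -0, 1.339, -0.174], TCP at [0.26, 0.596, 0.25] pointing down, gripper open.
Joint ranges: [-3.13, 3.13], [-1.02, 2.26], [0.13, 2.54], [-0.95, 4.09], [0.21, 2.88], [-2.74, 2.74]. Speed limits (rad/s): [2.57, 2.57, 3.14, 3.14, 3.14, 3.14].

### API

Orientations are given as a unit quaternion [x, y, z, w].
In Python, from plant import get_state, viewer, workorder gives the robot as it stands.
- The arm moves only by the tool drive_tool, never from a script. Its argument "targets" is a list of rows, each a list of 4 numbers: the shift along the tool's x, y, z in mm, then the turn about the tool's z in degrees. In form: [[x, y, z, spin], ...]. A call has 1 to 20 rows; each row shifts and turns the commanded pose from where the row before left it, along the tool's axes as they then stand; what a row does not reach is not made up. A row lasts 1/12 s, in which the tool goes at most 41.7 mm and 7.16 degrees, less where a joint would pass 70% of its speed; a pose out of reach is approached as far as the arm can. A call is refused whole if a number of a shift passes 41.7 or a number of a turn 7.16, either way. A call with a gripper value outside its range is refused whole. "claw" is the gripper command: -1 is fully open, 1 is shut, values between are in proportion, set as the call begins (left out, the last holds). The fingers move at their own pace and stop on an object; "newtons" is the grip in N (left out, the last holds). Time passes only in rows, so rows that do not move let the fingers close. It gives the time, the measured TCP pose, the force and the opening at its end, in the units of the state.
- get_state(): the state, without advancing time (a new reading comes with each control period).
- viewer.grab_frame(name): name is "side" or "top"; returns a dict with "image" (420x560x3 uint8, red, green, blue), "fx", "fy", "cx", "cy" (pixels), "rvec" (rotation vector, rad) and "tvec" (3), from world to camera coordinates, as OpenCV has them. Camera axes: x right, y down, z forward; pixel columns grow to the right and rows downward; lengths in m; the calibration is good to about 2 mm. A picture is of the moment at which its call begins. There is no depth.
- workorder.hand_in(): hands the job in, once; it reports no verdict.
The state is a dict: "t": time; "joints": joint angles; "qvel": joint speeds; "tau": joint torques, N m; "tcp_pos": TCP position; "eef_rot": TCP orientation; "contact_force": force on the tool from outside, world axes, zero at the start; "torque": the same for the moment, N m; "opening": finger opening in m.
Only numpy, scipy, OpenCV 4.12 (cv2) and the standard library are available. Lean on these libraries where they do the work, as an engineer would, in place of code of your own. Each camera call takes 0.05 s, during which the arm holds its last target. There are 200 camera calls.

### The job

The anti-slip strip has been laid loosely in the aluminium nosing of the ladder tread and still stands proud: take the hand roller from its tray and roll it along the strip with firm, even pressure until the whole strip is fully home from end to end, keeping the load on the tread under 25 N because the strip cracks beyond that, and pressing with the roller only, never with the gripper. Then stand the roller gently back on its wheels in the tray, let go, and leave the other things on the bench where they are.

Things in the scene. Friction and masses are not known exactly. Their poses are not given: they have to be found in the camera images.
- roller: Twin-wheel hand roller, about 0.48 kg, standing in the tray. Two black rubber wheels in tandem between steel side plates (94 mm long, 38 mm wide overall, top at 58 mm). Above them a brown wooden bar grip, 100 mm along x, 28 mm wide along y, flat-sided, from 72 to 100 mm up. Origin: midway between the wheels at the level of their underside; x is the rolling direction, z up; front and back are alike.
- wheel_front (a joint): Turning angle (rad) of the roller's wheel at its +x end: 44 mm diameter, 30 mm wide, axle 25 mm from the roller's origin, free turning without limit, positive when rolling towards the roller's +x.
- wheel_rear (a joint): The same for the wheel at the roller's -x end, axle 25 mm on the other side of the origin.
- tray: Shallow grey open tool tray fixed to the bench, 180 mm (its x) by 130 mm (its y), rim 16 mm high, walls 4 mm, floor 4 mm thick. Origin: centre of its underside on the bench, z up.
- bed: Plywood repair bed, 200 mm (its x) by 400 mm (its y), fixed to the bench, low wooden cleats at its y ends (tops at 34 mm). On it, on a soft foam pad, lies a wooden ladder tread, 130 by 340 by 18 mm, with a 58 mm wide aluminium nosing along its -x edge; the nosing's channel holds the dark ribbed anti-slip strip, 36 mm wide, 280 mm long (along y). Origin: centre of the underside, z up.
- strip_a (a point): End of the strip at the bed's -y end, on the strip's centre line (36 mm from the bed's centre towards -x), at the nominal height of the top of the fully home strip, 60 mm above the bench. Fixed to the bed. The old foam is uneven: the true height is up to 7 mm higher or lower, and at this end up to 4 mm more. Beyond the end an aluminium cap, 30 mm long, is level with the home strip.
- strip_b (a point): The same at the other end of the strip, 280 mm along the bed's +y. The foam gives under load and springs back: 15 N on the strip sinks the tread about 1 mm at mid-strip and 4 mm at the strip's ends, where it rocks. The aluminium lips beside the strip lie 2 mm below the top of the home strip.
- link0 (a joint): Height (m) of this link above home in the nosing: 0 fully home, 3 to 4.5 mm at the start. The strip is ten rigid plastic links, link0 to link9, each 28 mm long, butted end to end from strip_a to strip_b. A link moves only straight in and out, is held by its barbed foot, goes down under about 6 N on that link alone (links pressed together need 6 N each) and stays where it is left.
- bottle: Bystander: upright white plastic bottle, 60 mm diameter, 150 mm tall, loose. Origin: centre of the underside.
- carton: Bystander: closed cardboard carton, 90 x 110 x 60 mm, loose. Origin: centre of the underside.
- tape_measure: Bystander: grey tape measure standing on its base, 70 x 36 x 70 mm, loose. Origin: centre of the underside.
- link1 (a joint): The same for link 1 counted from strip_a (its middle lies 42 mm from strip_a).
- link2 (a joint): The same for link 2 counted from strip_a (its middle lies 70 mm from strip_a).
- link3 (a joint): The same for link 3 counted from strip_a (its middle lies 98 mm from strip_a).
- link4 (a joint): The same for link 4 counted from strip_a (its middle lies 126 mm from strip_a).
- link5 (a joint): The same for link 5 counted from strip_a (its middle lies 154 mm from strip_a).
- link6 (a joint): The same for link 6 counted from strip_a (its middle lies 182 mm from strip_a).
- link7 (a joint): The same for link 7 counted from strip_a (its middle lies 210 mm from strip_a).
- link8 (a joint): The same for link 8 counted from strip_a (its middle lies 238 mm from strip_a).
- link9 (a joint): The same for link 9 counted from strip_a (its middle lies 266 mm from strip_a).

How it is judged:
By the outcome, as a careful person would: the job done as asked, in the order asked, and still so for the second after the job is handed in, with the robot touching nothing.
It also fails if it takes over 67 s, if anything falls off the work surface, if the arm or the gripper's body presses on something with over 40 N, if the wrist force passes 120 N, or if a joint passes its speed limit or range.

## Working session

There is one attempt and no reset: what is moved stays moved. The work goes in short steps, Python scripts to look and compute and a tool call to move; the robot and the scene stay as the last step left them, time stands still between calls to the robot, and variables do not carry over. Pictures are saved under pics/ and viewed, about 8 in all and at most 12, crops included, and the job is handed in when it is done.

Besides the shell and the picture viewer there is one more tool, called after "Emit:" as a command line: name --pt "numbers of a row" for each row, then --argument value for the rest. drive_tool: Moves the arm, as the interface text tells. Its arguments: {"type":"object","properties":{"targets":{"type":"array"},"claw":{"type":"number"},"newtons":{"type":"number"}},"required":["targets"]}

```bash
mkdir -p pics; cat > h.py <<'E'
import numpy as np,cv2
from plant import get_state, viewer, workorder
def grab(n,f):
    d=viewer.grab_frame(n); cv2.imwrite('pics/'+f,cv2.cvtColor(d['image'],cv2.COLOR_RGB2BGR)); return d
def P(d):
    R=cv2.Rodrigues(np.array(d['rvec'],float))[0]; K=np.array([[d['fx'],0,d['cx']],[0,d['fy'],d['cy']],[0,0,1]])
    return K@np.c_[R,np.array(d['tvec'],float).reshape(3)]
def tri(P1,a,P2,b): 
    X=cv2.triangulatePoints(P1,P2,np.array(a,float).reshape(2,1),np.array(b,float).reshape(2,1)); return (X[:3]/X[3]).ravel()
def onz(P,uv,z):
    A=np.c_[P[:,0],P[:,1],P[:,2]*z+P[:,3]]; x=np.linalg.solve(A,[uv[0],uv[1],1]); return x[:2]/x[2]
def proj(P,X): x=P@np.r_[X,1]; return x[:2]/x[2]
E
python3 - <<'E'
from h import *
import pickle
C={}
for n in('side','top'):
    d=grab(n,n+'1.png'); C[n]=P(d); R=cv2.Rodrigues(np.array(d['rvec'],float))[0]; print(n,d['fx'],-R.T@np.array(d['tvec']).ravel(),R[2])
pickle.dump(C,open('C.pkl','wb'));print(get_state())
import cv2
a=cv2.imread('pics/side1.png');b=cv2.imread('pics/top1.png')
E
```

```text
side 526.8184742377746 [ 0.49235615 -1.16864277  0.79582437] [ 0.05858413  0.84146252 -0.53713008]
top 431.4644377795102 [ 0.51060639 -0.05056394  1.20203504] [ 0.07551706 -0.02136923 -0.99691551]
{'t': 0.1, 'joints': array([ 9.84879768e-01,  2.45747204e-01,  1.55889758e+00,  3.59944647e-06,
        1.33870531e+00, -1.74090919e-01]), 'qvel': array([-0.00023987, -0.00178825, -0.00316957, -0.00147273, -0.00062233,
       -0.00078894]), 'tau': array([-5.16300242e-04, -4.30674255e+01, -3.27126861e+01, -1.71387833e-04,
        2.81692432e-03,  1.21134838e-05]), 'tcp_pos': array([0.25990784, 0.59526102, 0.24928565]), 'eef_rot': array([ 2.04461109e-01,  9.78874294e-01, -8.15383321e-04, -3.27563624e-04]), 'contact_force': array([-0.12551938, -0.14271162,  0.08216891]), 'torque': array([ 0.0288561 ,  0.05749605, -0.01624973]), 'opening': 0.08571881250293541}
```

View pics/side1.png

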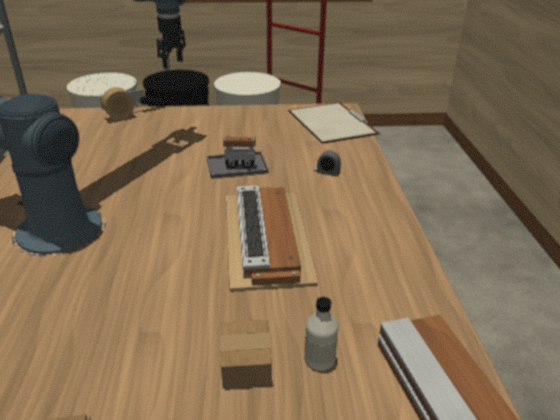

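View pics/top1.png

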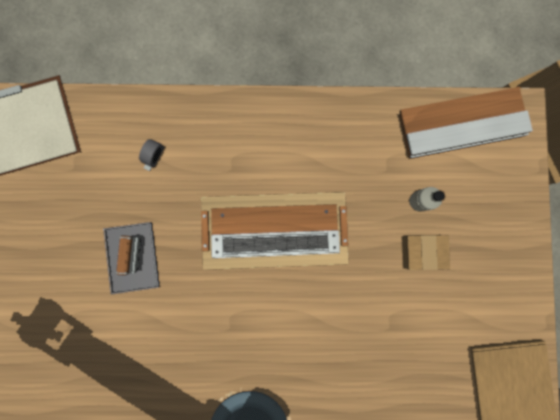

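The side view shows the tray with the roller at about (238,160), the bed at (268,240), the carton at (246,350), the bottle at (320,335) and the tape measure at (329,162). The top view (up is +x, left is +y) shows the roller at (130,256) and the strip from (222,245) to (330,242). Next I'll enlarge the crops.

```bash
python3 - <<'E'
from h import *
a=cv2.imread('pics/side1.png');b=cv2.imread('pics/top1.png')
r=lambda i,x,y,w,h,s:cv2.resize(i[y:y+h,x:x+w],None,fx=s,fy=s,interpolation=cv2.INTER_CUBIC)
# top row: tray top (66x75 x4=264x300), tray side (66x50)
o=np.zeros((600,800,3),np.uint8)
def put(im,x,y): o[y:y+im.shape[0],x:x+im.shape[1]]=im
put(r(b,100,218,65,80,4),0,0)     # 260x320
put(r(a,203,130,70,50,4),265,0)   # 280x200
put(r(b,195,188,160,87,3),0,325)    # 480x261
put(r(a,220,180,100,110,2.5),550,0) #250x275
cv2.imwrite('pics/c1.png',o)
E
```

```text
(no output)
```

View pics/c1.png

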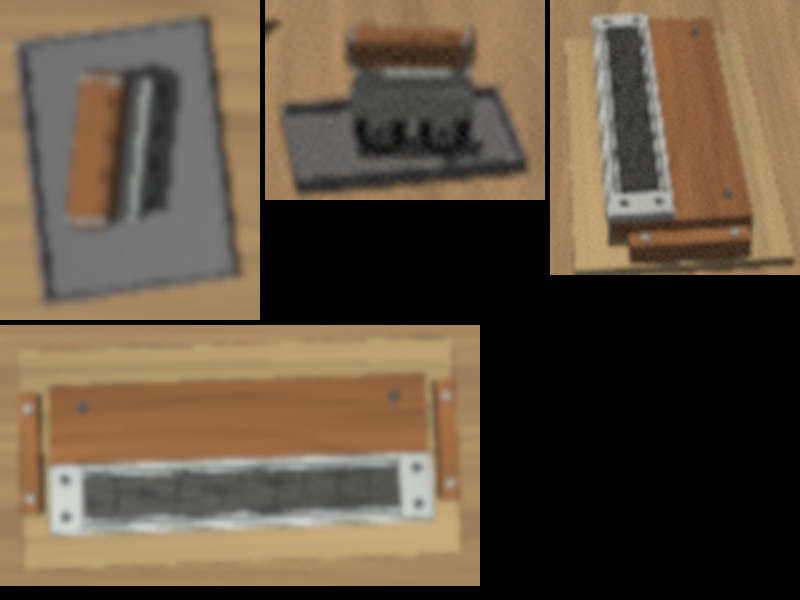

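The crop shows the grip top, tray rim and strip ends clearly. I'll compute positions from those pixels.

```bash
python3 - <<'E'
from h import *
import pickle
C=pickle.load(open('C.pkl','rb'));T,S=C['top'],C['side']
tt=lambda x,y:(100+(x-1.5)/4,218+(y-1.5)/4)
ts=lambda x,y:(203+(x-265-1.5)/4,130+(y-1.5)/4)
bt=lambda x,y:(195+(x-1)/3,188+(y-326)/3)
bs=lambda x,y:(220+(x-550-.75)/2.5,180+(y-.75)/2.5)
print('grip top tri',tri(T,tt(93.5,148.5),S,ts(411,36)))
g=[onz(T,tt(*p),.100) for p in [(80,72),(122,76),(107,224),(65,222)]];print('grip',np.round(g,4),np.mean(g,0))
e=g[0]+g[1]-g[2]-g[3];print('yaw axis',np.degrees(np.arctan2(e[1],e[0])),'len',np.linalg.norm(e)/2)
k=[onz(T,tt(*p),.016) for p in [(18,45),(208,17),(238,273),(48,300)]];print('tray',np.round(k,4),np.mean(k,0))
for a,b in[((0,3),(1,2))]:
  e=k[0]+k[1]-k[2]-k[3];print(np.degrees(np.arctan2(e[1],e[0])),np.linalg.norm(e)/2)
L=tri(T,bt(84,495),S,bs(626,27));R=tri(T,bt(401,486),S,bs(641,192));print('strip b',L,'a',R,np.linalg.norm(L-R))
for z in(.055,.062,.07):print(z,onz(T,bt(84,495),z),onz(T,bt(401,486),z))
k=[onz(T,bt(*p),.012) for p in[(18,352),(450,340),(460,552),(26,568)]];print('bed',np.round(k,4),np.mean(k,0))
k=[onz(T,bt(*p),.062) for p in[(50,467),(428,454),(433,516),(54,534)]];print('nosing',np.round(k,4),np.mean(k,0))
for z in(.055,.06,.065): print(z,[np.round((proj(S,np.r_[onz(T,bt(*p),z),z])-[220,180])*2.5+[550,0]) for p in[(84,495),(401,486)]])
q=get_state()['eef_rot']
from scipy.spatial.transform import Rotation as Ro
print(Ro.from_quat(q).as_matrix())
E
```

```text
grip top tri [0.47447877 0.31615114 0.09892989]
grip [[0.521  0.3256]
 [0.5185 0.2992]
 [0.4257 0.306 ]
 [0.427  0.3322]] [0.47305767 0.31574533]
yaw axis -4.09969378443278 len 0.09366878673967982
tray [[0.5401 0.3967]
 [0.5595 0.2686]
 [0.3864 0.2443]
 [0.3685 0.3712]] [0.46361668 0.32020342]
8.226658831194847 0.17409589997688574
strip b [0.50163338 0.06969648 0.05878042] a [ 0.50958043 -0.21077042  0.04930227] 0.28073950648351753
0.055 [0.4990488  0.07010935] [ 0.50747079 -0.2099169 ]
0.062 [0.49911934 0.06937292] [ 0.50748993 -0.20894442]
0.07 [0.49919994 0.06853128] [ 0.5075118  -0.20783301]
bed [[ 0.6297  0.1367]
 [ 0.6425 -0.2624]
 [ 0.4472 -0.2697]
 [ 0.4324  0.1265]] [ 0.53792045 -0.06722597]
nosing [[ 0.5235  0.0994]
 [ 0.5357 -0.233 ]
 [ 0.4812 -0.237 ]
 [ 0.4652  0.0951]] [ 0.50139941 -0.06888337]
0.055 [array([621.,  29.]), array([636., 186.])]
0.06 [array([621.,  25.]), array([636., 181.])]
0.065 [array([621.,  22.]), array([636., 176.])]
[[-9.16391095e-01  4.00282913e-01 -9.74715578e-04]
 [ 4.00283982e-01  9.16389980e-01 -1.46236750e-03]
 [ 3.07858865e-04 -1.73026359e-03 -9.99998456e-01]]
```

Emit:
drive_tool --pt "-19.2 -10.7 0 0" --pt "-19.2 -10.7 0 0" --pt "-19.2 -10.7 0 0" --pt "-19.2 -10.7 0 0" --pt "-19.2 -10.7 0 0" --pt "-19.2 -10.7 0 0" --pt "-19.2 -10.7 0 0" --pt "-19.2 -10.7 0 0" --pt "-19.2 -10.7 0 0" --pt "-19.2 -10.7 0 0" --pt "-19.2 -10.7 0 0" --pt "-19.2 -10.7 0 0" --pt "-19.2 -10.7 0 0" --pt "-19.2 -10.7 0 0" --pt "-19.2 -10.7 0 0" --pt "-19.2 -10.7 0 0" --pt "0 0 20 -6.5" --pt "0 0 20 -6.5" --pt "0 0 20 -6.6" --pt "0 0 20 0" --claw -1

```text
t: 1.77
tcp_pos: [0.473, 0.3155, 0.1691]
eef_rot: [0.033, 0.999, -0.0, -0.0]
contact_force: [0.5, 0.5, 0.5]
opening: 0.0856
```

Emit:
drive_tool --pt "0 0 15 0" --pt "0 0 14 0" --pt "0 0 0 0" --pt "0 0 0 0"

```text
t: 2.1
tcp_pos: [0.4725, 0.3155, 0.1404]
eef_rot: [0.035, 0.999, -0.0, -0.001]
contact_force: [0.6, 0.2, 0.7]
opening: 0.0858
```

```bash
python3 - <<'E'
from h import *
s=get_state();print(s['tcp_pos'],s['eef_rot'],s['contact_force'])
a=grab('side','a2.png');b=grab('top','b2.png')
a=cv2.imread('pics/a2.png');b=cv2.imread('pics/b2.png')
r=lambda i,x,y,w,h,s:cv2.resize(i[y:y+h,x:x+w],None,fx=s,fy=s,interpolation=cv2.INTER_CUBIC)
cv2.imwrite('pics/c2.png',np.hstack([r(a,190,90,90,100,4),r(b,80,200,100,100,4)]))
E
```

```text
[0.47248291 0.31552566 0.14039259] [ 3.48637916e-02  9.99391348e-01 -4.96767794e-04 -1.09656674e-03] [0.6368269  0.17307891 0.65430378]
```

View pics/c2.png

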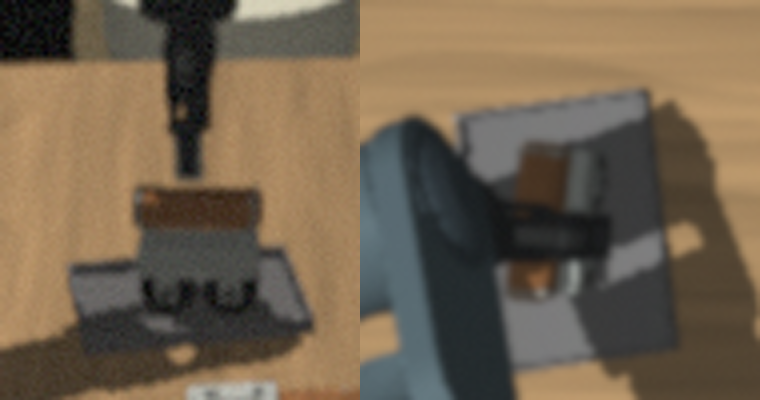

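The fingers straddle the bar in y. In both views they sit a few mm towards -x of its middle: the side crop has the finger at 189 and the grip centre at 198. I'll check this against the projected TCP.

```bash
python3 - <<'E'
from h import *
import pickle
C=pickle.load(open('C.pkl','rb'));T,S=C['top'],C['side']
for X in[(.4725,.3155,.121),(.4725,.2725,.125),(.4725,.2725,.16),(.473,.316,.104),(.480,.316,.104)]:
    print(X,(proj(S,X)-[190,90])*4,(proj(T,X)-[80,200])*4+[360,0])
E
```

```text
(0.4725, 0.3155, 0.121) [191.56897436 168.55918848] [520.99461407 220.81127604]
(0.4725, 0.2725, 0.125) [191.48058821 187.73504493] [589.05412824 221.12058474]
(0.4725, 0.2725, 0.16) [189.92004983 144.32376687] [571.27317666 223.18832394]
(0.473, 0.316, 0.104) [192.94622224 188.59918463] [529.47883685 219.06127849]
(0.48, 0.316, 0.104) [202.07126704 188.41009   ] [529.80307185 207.86105108]
```

Emit:
drive_tool --pt "-6 0 10 0" --pt "0 0 10 0" --pt "0 0 10 0" --pt "0 0 10 0" --pt "0 0 10 0" --pt "0 0 0 0"

```text
t: 2.7
tcp_pos: [0.4773, 0.3146, 0.0881]
eef_rot: [0.035, 0.999, -0.001, -0.002]
contact_force: [-0.2, -0.5, 0.6]
opening: 0.0855
```

Emit:
drive_tool --pt "0 0 0 0" --pt "0 0 0 0" --pt "0 0 0 0" --pt "0 0 0 0" --pt "0 0 0 0" --pt "0 0 0 0" --pt "0 0 0 0" --pt "0 0 0 0" --pt "0 0 0 0" --pt "0 0 0 0" --claw 1 --newtons 100

```text
t: 3.53
tcp_pos: [0.4798, 0.3156, 0.0922]
eef_rot: [0.035, 0.999, 0.0, 0.001]
contact_force: [-0.1, -0.1, 5.1]
opening: 0.0266
```

Emit:
drive_tool --pt "0 0 -10 0" --pt "0 0 -15 0" --pt "0 0 -20 0" --pt "0 0 -20 0" --pt "0 0 -5 0" --pt "0 0 0 0" --pt "0 0 0 0" --pt "0 0 0 0"

```text
t: 4.2
tcp_pos: [0.4779, 0.3149, 0.1592]
eef_rot: [0.035, 0.999, -0.001, -0.002]
contact_force: [-0.1, 0.0, -4.5]
opening: 0.0266
```

```bash
python3 - <<'E'
from h import *
s=get_state();print(s['tcp_pos'],s['eef_rot'],s['contact_force'],s['torque'],s['opening'])
a=grab('side','a3.png');b=grab('top','b3.png')
s=get_state();print(s['tcp_pos'],s['contact_force'],s['torque'])
a=cv2.imread('pics/a3.png');b=cv2.imread('pics/b3.png')
r=lambda i,x,y,w,h,s:cv2.resize(i[y:y+h,x:x+w],None,fx=s,fy=s,interpolation=cv2.INTER_CUBIC)
cv2.imwrite('pics/c3.png',np.hstack([r(a,190,90,90,100,4),r(b,80,200,100,100,4)]))
E
```

```text
[0.4778878  0.31490674 0.15924613] [ 3.48685022e-02  9.99390254e-01 -7.15377793e-04 -1.67194809e-03] [-0.13358121  0.04959424 -4.49505493] [-0.03877131  0.01923889 -0.00381621] 0.026637635746527395
[0.47811662 0.31499411 0.15945637] [-0.03905724 -0.29065475 -4.36215451] [ 0.03610878 -0.02328617  0.00124367]
```

View pics/c3.png

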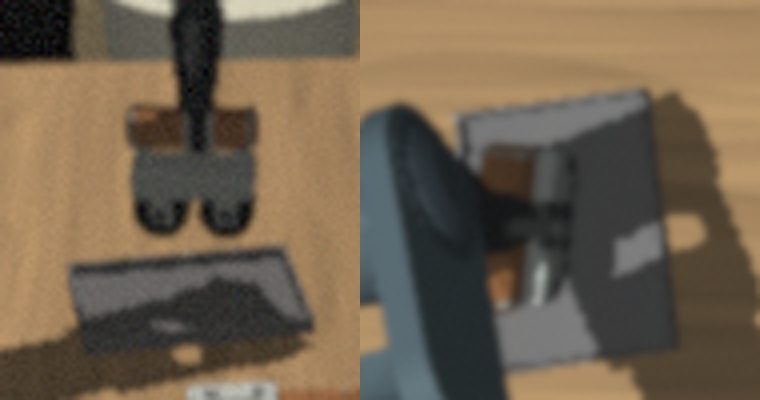

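The roller is held level (baseline Fz about -4.4 N) and the tray is empty. Next I carry it over the strip_b end.

Emit:
drive_tool --pt "0 0 -15 0" --pt "0 0 -15 0" --pt "-3.2 -20.1 0 0" --pt "-3.2 -20.1 0 0" --pt "-3.2 -20.1 0 0" --pt "-3.2 -20.1 0 0" --pt "-3.2 -20.1 0 0" --pt "-3.2 -20.1 0 0" --pt "-3.2 -20.1 0 0" --pt "-3.2 -20.1 0 0" --pt "-3.2 -20.1 0 0" --pt "-3.2 -20.1 0 0" --pt "-3.2 -20.1 0 0" --pt "-3.2 -20.1 0 0" --pt "-3.2 -20.1 0 0" --pt "-3.2 -20.1 0 0"

```text
t: 5.63
tcp_pos: [0.5037, 0.0307, 0.1903]
eef_rot: [0.035, 0.999, 0.0, -0.001]
contact_force: [-0.4, 0.1, -3.8]
opening: 0.0265
```

Emit:
drive_tool --pt "0 0 0 7" --pt "0 0 0 7" --pt "0 0 0 7" --pt "0 0 0 7" --pt "0 0 0 7" --pt "0 0 0 7" --pt "0 0 0 7" --pt "0 0 0 7" --pt "0 0 0 7" --pt "0 0 0 7" --pt "0 0 0 7" --pt "0 0 0 7" --pt "0 0 0 0" --pt "0 0 0 0" --pt "0 0 0 0"

```text
t: 6.88
tcp_pos: [0.5039, 0.0316, 0.1908]
eef_rot: [0.694, 0.72, -0.0, -0.0]
contact_force: [-0.5, -0.2, -4.3]
opening: 0.0265
```

```bash
cat > look.py <<'E'
from h import *
import sys
n=sys.argv[1]
s=get_state();print(s['t'],s['tcp_pos'],s['eef_rot'],s['contact_force'],s['torque'],s['opening'])
grab('side',f'a{n}.png');grab('top',f'b{n}.png')
a=cv2.imread(f'pics/a{n}.png');b=cv2.imread(f'pics/b{n}.png')
r=lambda i,x,y,w,h,s:cv2.resize(i[y:y+h,x:x+w],None,fx=s,fy=s,interpolation=cv2.INTER_CUBIC)
cv2.imwrite(f'pics/c{n}.png',np.hstack([r(a,220,150,100,145,4),r(b,195,170,100,145,4)]))
E
python3 look.py 4
```

```text
6.8833 [0.50394934 0.03161188 0.19075749] [ 6.93706717e-01  7.20257410e-01 -2.85695714e-04 -4.15173460e-04] [-0.53908854 -0.1999026  -4.33776127] [0.01592799 0.02958779 0.0062143 ] 0.026547606715516297
```

View pics/c4.png

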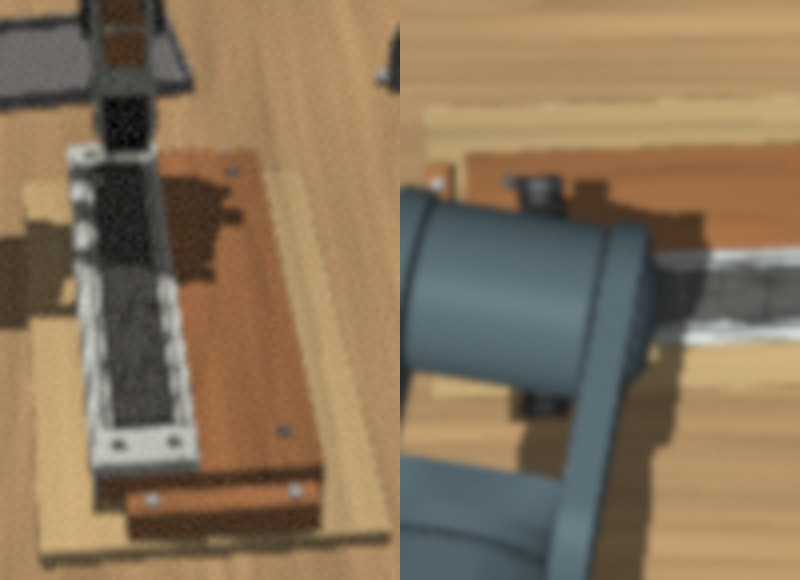

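```bash
python3 - <<'E'
from h import *
import pickle
C=pickle.load(open('C.pkl','rb'));S=C['side']
ps=lambda x,y:(220+(x-1.5)/4,150+(y-1.5)/4)
for z in(.052,.058,.064):
    print(z,'far',onz(S,ps(122,165),z),'near',onz(S,ps(139.5,425),z))
for z in (.103,.125):print('pred',(proj(S,(.5037,.031+.004-.025-.022,z))-[220,150])*4)
yaw=2*np.arctan2(.69371,.72026);print(np.degrees(yaw))
E
```

```text
0.052 far [0.50347389 0.07901155] near [ 0.50735874 -0.21175227]
0.058 far [0.50338421 0.06894745] near [ 0.50723772 -0.21947095]
0.064 far [0.50329453 0.05888334] near [ 0.50711671 -0.22718964]
pred [122.22898136 167.83981036]
pred [121.53669256 138.02800823]
87.84857641154922
```

The side crop shows the roller hovering centred over the strip, wheel at about (126,125), within about 2 mm of the strip line. I'll trim the yaw and start descending.

Emit:
drive_tool --pt "0 -1.5 8 0.6" --pt "0 0 8 0" --pt "0 0 8 0" --pt "0 0 0 0" --pt "0 0 0 0"

```text
t: 7.4
tcp_pos: [0.502, 0.0316, 0.1661]
eef_rot: [0.698, 0.716, -0.001, -0.001]
contact_force: [-0.1, -0.0, -4.3]
opening: 0.0264
```

Emit:
drive_tool --pt "0 0 2 0" --pt "0 0 2 0" --pt "0 0 0 0" --pt "0 0 0 0"

```text
t: 7.73
tcp_pos: [0.5028, 0.0315, 0.1634]
eef_rot: [0.698, 0.716, 0.0, 0.0]
contact_force: [-0.3, -0.2, -4.5]
opening: 0.0267
```

Emit:
drive_tool --pt "0 0 2 0" --pt "0 0 2 0" --pt "0 0 0 0" --pt "0 0 0 0"

```text
t: 8.07
tcp_pos: [0.5026, 0.0315, 0.1591]
eef_rot: [0.698, 0.716, -0.0, -0.0]
contact_force: [-0.1, 0.6, -4.7]
opening: 0.0267
```

Emit:
drive_tool --pt "0 0 2 0" --pt "0 0 1 0" --pt "0 0 0 0" --pt "0 0 0 0"

```text
t: 8.4
tcp_pos: [0.5027, 0.0315, 0.1562]
eef_rot: [0.698, 0.716, -0.0, -0.0]
contact_force: [-0.7, -0.7, -5.6]
opening: 0.0266
```

Emit:
drive_tool --pt "0 0 1.5 0" --pt "0 0 1.5 0" --pt "0 0 0 0"

```text
t: 8.65
tcp_pos: [0.5025, 0.0315, 0.1529]
eef_rot: [0.698, 0.716, -0.0, -0.0]
contact_force: [-0.9, 1.0, -3.2]
opening: 0.0266
```

Emit:
drive_tool --pt "0 0 1 0" --pt "0 0 1 0" --pt "0 0 0 0"

```text
t: 8.9
tcp_pos: [0.5026, 0.0315, 0.1511]
eef_rot: [0.698, 0.716, -0.0, -0.0]
contact_force: [0.3, -0.1, -4.6]
opening: 0.0265
```

Emit:
drive_tool --pt "0 0 1 0" --pt "0 0 1 0" --pt "0 0 0 0"

```text
t: 9.15
tcp_pos: [0.5029, 0.0315, 0.1495]
eef_rot: [0.698, 0.716, 0.0, 0.0]
contact_force: [0.1, 0.6, -2.2]
opening: 0.0268
```

Emit:
drive_tool --pt "0 0 1 0" --pt "0 0 1 0" --pt "0 0 0 0"

```text
t: 9.4
tcp_pos: [0.503, 0.0315, 0.1478]
eef_rot: [0.698, 0.716, 0.0, 0.0]
contact_force: [-1.1, 0.1, 2.5]
opening: 0.0268
```

Emit:
drive_tool --pt "0 0 1 0" --pt "0 0 0 0"

```text
t: 9.57
tcp_pos: [0.5031, 0.0314, 0.1469]
eef_rot: [0.698, 0.716, 0.0, 0.0]
contact_force: [-1.7, -1.0, 5.1]
opening: 0.0262
```

Emit:
drive_tool --pt "0 0 1 0" --pt "0 0 0 0"

```text
t: 9.73
tcp_pos: [0.5032, 0.0314, 0.1462]
eef_rot: [0.698, 0.716, 0.0, 0.0]
contact_force: [-3.7, 0.1, 8.0]
opening: 0.0266
```

Emit:
drive_tool --pt "0 0 1 0" --pt "0 0 0 0"

```text
t: 9.9
tcp_pos: [0.5033, 0.0313, 0.1456]
eef_rot: [0.698, 0.716, -0.0, 0.0]
contact_force: [-4.9, -0.1, 9.7]
opening: 0.0267
```

Emit:
drive_tool --pt "3 0 0.3 0" --pt "3 0 0.3 0" --pt "3 0 0.3 0" --pt "3 0 0.3 0"

```text
t: 10.23
tcp_pos: [0.503, 0.0435, 0.1444]
eef_rot: [0.698, 0.716, 0.0, 0.0]
contact_force: [-3.2, -0.3, 7.7]
opening: 0.0266
```

Emit:
drive_tool --pt "3 0 0.2 0" --pt "3 0 0.2 0" --pt "3 0 0.2 0" --pt "0 0 0 0"

```text
t: 10.57
tcp_pos: [0.5027, 0.0528, 0.1434]
eef_rot: [0.698, 0.716, 0.0, 0.0]
contact_force: [-3.0, 0.9, 6.7]
opening: 0.0263
```

Emit:
drive_tool --pt "3 0 0.7 0" --pt "3 0 0.7 0" --pt "3 0 0.7 0" --pt "0 0 0.5 0" --pt "0 0 0 0"

```text
t: 10.98
tcp_pos: [0.5028, 0.0614, 0.1417]
eef_rot: [0.698, 0.716, 0.0, 0.001]
contact_force: [-5.2, 0.3, 11.4]
opening: 0.0266
```

Emit:
drive_tool --pt "3 0 0.5 0" --pt "3 0 0.5 0" --pt "3 0 0.5 0" --pt "0 0 0 0"

```text
t: 11.32
tcp_pos: [0.5027, 0.0708, 0.1405]
eef_rot: [0.698, 0.716, 0.0, 0.001]
contact_force: [-6.1, 0.1, 13.5]
opening: 0.0264
```

Emit:
drive_tool --pt "-3 0 -0.3 0" --pt "-3 0 -0.3 0" --pt "-3 0 -0.3 0" --pt "-3 0 -0.3 0" --pt "-3 0 -0.3 0"

```text
t: 11.73
tcp_pos: [0.5029, 0.0554, 0.1417]
eef_rot: [0.698, 0.716, 0.0, 0.0]
contact_force: [-4.8, 0.8, 10.0]
opening: 0.0266
```

Emit:
drive_tool --pt "-3 0 -0.3 0" --pt "-3 0 -0.3 0" --pt "-3 0 -0.3 0" --pt "-3 0 -0.3 0"

```text
t: 12.07
tcp_pos: [0.503, 0.0437, 0.1424]
eef_rot: [0.698, 0.716, 0.001, 0.0]
contact_force: [-3.7, 4.7, 9.2]
opening: 0.0266
```

Emit:
drive_tool --pt "-3 0 -0.1 0" --pt "-3 0 -0.1 0" --pt "-3 0 -0.1 0" --pt "-3 0 -0.1 0"

```text
t: 12.4
tcp_pos: [0.5034, 0.0314, 0.1428]
eef_rot: [0.698, 0.716, 0.0, 0.0]
contact_force: [-2.6, 0.0, 7.2]
opening: 0.0269
```

Emit:
drive_tool --pt "-3 0 -0.2 0" --pt "-3 0 -0.2 0" --pt "-3 0 -0.2 0"

```text
t: 12.65
tcp_pos: [0.5035, 0.0223, 0.1431]
eef_rot: [0.698, 0.716, 0.0, 0.0]
contact_force: [-3.3, 0.1, 5.3]
opening: 0.0269
```

Emit:
drive_tool --pt "-2 0 0.6 0" --pt "-2 0 0.6 0" --pt "-2 0 0.6 0" --pt "0 0 0.5 0" --pt "0 0 0 0"

```text
t: 13.07
tcp_pos: [0.5038, 0.0162, 0.1417]
eef_rot: [0.698, 0.716, 0.0, 0.001]
contact_force: [-5.4, 0.2, 12.2]
opening: 0.0266
```

Emit:
drive_tool --pt "-3 0 0.1 0" --pt "-3 0 0.1 0" --pt "-3 0 0.1 0" --pt "-3 0 0.1 0"

```text
t: 13.4
tcp_pos: [0.5042, 0.0044, 0.1415]
eef_rot: [0.698, 0.716, 0.0, 0.0]
contact_force: [-5.7, 1.3, 13.4]
opening: 0.0267
```

Emit:
drive_tool --pt "-3 0 0 0" --pt "-3 0 0 0" --pt "-3 0 0 0" --pt "-3 0 0 0"

```text
t: 13.73
tcp_pos: [0.5045, -0.0079, 0.1415]
eef_rot: [0.698, 0.716, 0.0, 0.001]
contact_force: [-5.6, -1.1, 13.5]
opening: 0.0264
```

Emit:
drive_tool --pt "-3 0 0 0" --pt "-3 0 0 0" --pt "-3 0 0 0" --pt "-3 0 0 0"

```text
t: 14.07
tcp_pos: [0.5048, -0.0194, 0.1416]
eef_rot: [0.698, 0.716, 0.001, 0.0]
contact_force: [-5.3, 1.8, 13.3]
opening: 0.0266
```

Emit:
drive_tool --pt "-3 0 0 0" --pt "-3 0 0 0" --pt "-3 0 0 0" --pt "-3 0 0 0"

```text
t: 14.4
tcp_pos: [0.5051, -0.032, 0.1415]
eef_rot: [0.698, 0.716, 0.0, 0.001]
contact_force: [-5.9, 0.2, 12.5]
opening: 0.0265
```

Emit:
drive_tool --pt "-3 0 0 0" --pt "-3 0 0 0" --pt "-3 0 0 0" --pt "-3 0 0 0"

```text
t: 14.73
tcp_pos: [0.5053, -0.0433, 0.1415]
eef_rot: [0.698, 0.716, 0.001, -0.0]
contact_force: [-5.4, 3.1, 12.9]
opening: 0.0265
```

Emit:
drive_tool --pt "-3 0 0 0" --pt "-3 0 0 0" --pt "-3 0 0 0" --pt "-3 0 0 0"

```text
t: 15.07
tcp_pos: [0.5057, -0.0561, 0.1415]
eef_rot: [0.698, 0.716, -0.0, 0.001]
contact_force: [-4.9, -0.1, 12.4]
opening: 0.0264
```

Emit:
drive_tool --pt "-3 0 0.1 0" --pt "-3 0 0.1 0" --pt "-3 0 0 0" --pt "-3 0 0 0"

```text
t: 15.4
tcp_pos: [0.506, -0.0681, 0.1412]
eef_rot: [0.698, 0.716, -0.0, 0.001]
contact_force: [-4.4, -0.1, 11.7]
opening: 0.0266
```

Emit:
drive_tool --pt "-3 0 0.1 0" --pt "-3 0 0 0" --pt "-3 0 0 0" --pt "-3 0 0 0"

```text
t: 15.73
tcp_pos: [0.5063, -0.08, 0.1411]
eef_rot: [0.698, 0.716, 0.0, 0.001]
contact_force: [-4.5, 0.3, 10.9]
opening: 0.0267
```

Emit:
drive_tool --pt "-3 0 0.1 0" --pt "-3 0 0 0" --pt "-3 0 0 0" --pt "-3 0 0 0"

```text
t: 16.07
tcp_pos: [0.5066, -0.0922, 0.1409]
eef_rot: [0.698, 0.716, -0.0, 0.001]
contact_force: [-4.8, 0.4, 9.2]
opening: 0.0266
```

Emit:
drive_tool --pt "-3 0 0.4 0" --pt "-3 0 0.4 0" --pt "-3 0 0.4 0" --pt "-3 0 0.2 0"

```text
t: 16.4
tcp_pos: [0.507, -0.1039, 0.14]
eef_rot: [0.698, 0.716, 0.0, 0.001]
contact_force: [-4.8, 1.7, 14.9]
opening: 0.0267
```

Emit:
drive_tool --pt "-3 0 0.2 0" --pt "-3 0 0.1 0" --pt "-3 0 0.2 0" --pt "-3 0 0.1 0"

```text
t: 16.73
tcp_pos: [0.5073, -0.1165, 0.1397]
eef_rot: [0.698, 0.716, -0.0, 0.001]
contact_force: [-6.0, 0.1, 14.8]
opening: 0.0269
```

Emit:
drive_tool --pt "-3 0 0.1 0" --pt "-3 0 0 0" --pt "-3 0 0.1 0" --pt "-3 0 0 0"

```text
t: 17.07
tcp_pos: [0.5076, -0.128, 0.1392]
eef_rot: [0.698, 0.716, 0.0, 0.001]
contact_force: [-4.7, 4.0, 13.3]
opening: 0.0264
```

Emit:
drive_tool --pt "-3 0 0.2 0" --pt "-3 0 0.1 0" --pt "-3 0 0.2 0" --pt "-3 0 0.1 0"

```text
t: 17.4
tcp_pos: [0.508, -0.1406, 0.1388]
eef_rot: [0.698, 0.716, -0.0, 0.001]
contact_force: [-5.1, 0.6, 13.8]
opening: 0.0265
```

Emit:
drive_tool --pt "-3 0 0.2 0" --pt "-3 0 0.2 0" --pt "-3 0 0.2 0" --pt "-3 0 0.2 0"

```text
t: 17.73
tcp_pos: [0.5083, -0.1524, 0.138]
eef_rot: [0.698, 0.716, -0.0, 0.001]
contact_force: [-5.1, 0.8, 14.6]
opening: 0.0265
```

Emit:
drive_tool --pt "-3 0 0.2 0" --pt "-3 0 0.2 0" --pt "-3 0 0.2 0" --pt "-3 0 0.2 0"

```text
t: 18.07
tcp_pos: [0.5087, -0.1646, 0.1374]
eef_rot: [0.698, 0.716, -0.0, 0.002]
contact_force: [-5.4, 0.3, 14.8]
opening: 0.0266
```

Emit:
drive_tool --pt "-3 0 0.2 0" --pt "-3 0 0.2 0" --pt "-3 0 0.2 0" --pt "-3 0 0.2 0"

```text
t: 18.4
tcp_pos: [0.509, -0.1769, 0.1367]
eef_rot: [0.698, 0.716, -0.0, 0.002]
contact_force: [-5.1, -0.3, 15.4]
opening: 0.0263
```

Emit:
drive_tool --pt "-3 0 0.3 0" --pt "-3 0 0.3 0" --pt "-3 0 0.3 0" --pt "-3 0 0.3 0"

```text
t: 18.73
tcp_pos: [0.5094, -0.189, 0.1357]
eef_rot: [0.698, 0.716, -0.0, 0.002]
contact_force: [-4.9, -0.1, 15.8]
opening: 0.027
```

Emit:
drive_tool --pt "-3 0 0.2 0" --pt "-3 0 0.2 0" --pt "-3 0 0.2 0" --pt "-3 0 0.2 0"

```text
t: 19.07
tcp_pos: [0.5097, -0.2011, 0.135]
eef_rot: [0.698, 0.716, -0.0, 0.002]
contact_force: [-4.3, 0.2, 16.0]
opening: 0.0266
```

Emit:
drive_tool --pt "-3 0 0.3 0" --pt "-3 0 0.3 0" --pt "-3 0 0.3 0" --pt "-3 0 0.3 0" --pt "-2 0 0.1 0" --pt "0 0 0 0"

```text
t: 19.57
tcp_pos: [0.5101, -0.2155, 0.134]
eef_rot: [0.698, 0.716, -0.0, 0.002]
contact_force: [-6.3, -1.8, 15.9]
opening: 0.0264
```

Emit:
drive_tool --pt "-3 0 0.2 0" --pt "-2 0 0 0" --pt "0 0 0 0" --pt "3 0 -0.2 0" --pt "3 0 -0.3 0" --pt "3 0 -0.3 0" --pt "3 0 -0.3 0" --pt "3 0 -0.3 0"

```text
t: 20.23
tcp_pos: [0.5099, -0.2052, 0.1351]
eef_rot: [0.698, 0.716, -0.001, 0.002]
contact_force: [-4.1, -1.6, 14.4]
opening: 0.0264
```

Emit:
drive_tool --pt "3 0 -0.2 0" --pt "3 0 -0.2 0" --pt "3 0 -0.2 0" --pt "3 0 -0.2 0" --pt "3 0 -0.2 0" --pt "3 0 -0.2 0"

```text
t: 20.73
tcp_pos: [0.5095, -0.1871, 0.1362]
eef_rot: [0.698, 0.716, -0.0, 0.002]
contact_force: [-4.1, -1.3, 15.1]
opening: 0.0266
```

Emit:
drive_tool --pt "3 0 -0.2 0" --pt "3 0 -0.2 0" --pt "3 0 -0.2 0" --pt "3 0 -0.2 0" --pt "3 0 -0.2 0" --pt "3 0 -0.2 0"

```text
t: 21.23
tcp_pos: [0.5091, -0.1689, 0.1373]
eef_rot: [0.698, 0.716, -0.0, 0.002]
contact_force: [-4.3, -1.6, 15.1]
opening: 0.0267
```

Emit:
drive_tool --pt "3 0 -0.2 0" --pt "3 0 -0.2 0" --pt "3 0 -0.2 0" --pt "3 0 -0.2 0" --pt "3 0 -0.1 0" --pt "3 0 -0.1 0"

```text
t: 21.73
tcp_pos: [0.5088, -0.1508, 0.1382]
eef_rot: [0.698, 0.716, -0.0, 0.002]
contact_force: [-3.9, -1.3, 14.8]
opening: 0.0269
```

Emit:
drive_tool --pt "3 0 -0.1 0" --pt "3 0 -0.1 0" --pt "3 0 -0.1 0" --pt "3 0 -0.1 0" --pt "3 0 -0.1 0" --pt "3 0 -0.1 0"

```text
t: 22.23
tcp_pos: [0.5084, -0.1328, 0.1389]
eef_rot: [0.698, 0.716, 0.0, 0.002]
contact_force: [-4.7, -2.7, 15.1]
opening: 0.0267
```

Emit:
drive_tool --pt "3 0 -0.1 0" --pt "3 0 -0.1 0" --pt "3 0 -0.1 0" --pt "3 0 -0.1 0" --pt "3 0 -0.1 0" --pt "3 0 -0.1 0"

```text
t: 22.73
tcp_pos: [0.508, -0.1147, 0.1395]
eef_rot: [0.698, 0.716, 0.0, 0.002]
contact_force: [-3.7, -1.9, 14.9]
opening: 0.0263
```

Emit:
drive_tool --pt "3 0 -0.1 0" --pt "3 0 -0.1 0" --pt "3 0 -0.1 0" --pt "3 0 -0.1 0" --pt "3 0 0 0" --pt "3 0 0 0"

```text
t: 23.23
tcp_pos: [0.5077, -0.0966, 0.14]
eef_rot: [0.698, 0.716, 0.0, 0.002]
contact_force: [-4.0, -1.2, 15.8]
opening: 0.0269
```

Emit:
drive_tool --pt "3 0 0 0" --pt "3 0 0 0" --pt "3 0 0 0" --pt "3 0 0 0" --pt "3 0 0 0" --pt "3 0 0 0"

```text
t: 23.73
tcp_pos: [0.5073, -0.0785, 0.1402]
eef_rot: [0.698, 0.716, 0.0, 0.002]
contact_force: [-4.5, -1.4, 17.4]
opening: 0.0265
```

Emit:
drive_tool --pt "3 0 -0.3 0" --pt "3 0 -0.2 0" --pt "3 0 -0.2 0" --pt "3 0 -0.1 0" --pt "3 0 -0.1 0" --pt "3 0 -0.1 0"

```text
t: 24.23
tcp_pos: [0.5069, -0.0603, 0.1408]
eef_rot: [0.698, 0.716, 0.001, 0.002]
contact_force: [-3.4, -1.4, 14.2]
opening: 0.0266
```

Emit:
drive_tool --pt "3 0 -0.1 0" --pt "3 0 -0.1 0" --pt "3 0 -0.1 0" --pt "3 0 0 0" --pt "3 0 0 0" --pt "3 0 0 0"

```text
t: 24.73
tcp_pos: [0.5065, -0.0422, 0.141]
eef_rot: [0.698, 0.716, 0.001, 0.002]
contact_force: [-3.1, -1.4, 13.9]
opening: 0.0267
```

Emit:
drive_tool --pt "3 0 0 0" --pt "3 0 0 0" --pt "3 0 0 0" --pt "3 0 0 0" --pt "3 0 0 0" --pt "3 0 0 0"

```text
t: 25.23
tcp_pos: [0.5061, -0.0241, 0.141]
eef_rot: [0.698, 0.716, 0.001, 0.002]
contact_force: [-1.9, -0.5, 13.2]
opening: 0.0269
```

Emit:
drive_tool --pt "3 0 0 0" --pt "3 0 0 0" --pt "3 0 0 0" --pt "3 0 0 0" --pt "3 0 0 0" --pt "3 0 0 0"

```text
t: 25.73
tcp_pos: [0.5058, -0.006, 0.141]
eef_rot: [0.698, 0.716, 0.001, 0.002]
contact_force: [-2.2, -1.3, 14.0]
opening: 0.0266
```

Emit:
drive_tool --pt "3 0 0 0" --pt "3 0 0 0" --pt "3 0 0 0" --pt "3 0 0 0" --pt "3 0 0 0" --pt "3 0 0 0"

```text
t: 26.23
tcp_pos: [0.5054, 0.0121, 0.141]
eef_rot: [0.698, 0.716, 0.001, 0.002]
contact_force: [-2.9, -1.7, 14.0]
opening: 0.0267
```

Emit:
drive_tool --pt "3 0 0 0" --pt "3 0 0 0" --pt "3 0 0.1 0" --pt "3 0 0 0" --pt "3 0 0.1 0" --pt "3 0 0 0"

```text
t: 26.73
tcp_pos: [0.505, 0.0301, 0.1409]
eef_rot: [0.698, 0.716, 0.001, 0.002]
contact_force: [-2.5, -0.5, 13.7]
opening: 0.0265
```

Emit:
drive_tool --pt "3 0 0.1 0" --pt "3 0 0.1 0" --pt "3 0 0.1 0" --pt "3 0 0.1 0" --pt "3 0 0.2 0" --pt "3 0 0.2 0"

```text
t: 27.23
tcp_pos: [0.5047, 0.0482, 0.1403]
eef_rot: [0.698, 0.716, 0.001, 0.002]
contact_force: [-3.8, -0.4, 16.4]
opening: 0.0266
```

Emit:
drive_tool --pt "3 0 0.2 0" --pt "3 0 0.2 0" --pt "3 0 0.2 0" --pt "3 0 0.2 0" --pt "3 0 0.2 0" --pt "3 0 0.2 0"

```text
t: 27.73
tcp_pos: [0.5044, 0.0662, 0.1395]
eef_rot: [0.698, 0.716, 0.001, 0.002]
contact_force: [-4.3, -1.1, 17.9]
opening: 0.0271
```

Emit:
drive_tool --pt "3 0 -0.3 0" --pt "3 0 0 0" --pt "3 0 0.1 0" --pt "0 0 0 0" --pt "-3 0 -0.3 0" --pt "-3 0 -0.3 0" --pt "-3 0 -0.3 0" --pt "-3 0 -0.3 0"

```text
t: 28.4
tcp_pos: [0.5044, 0.0633, 0.1405]
eef_rot: [0.698, 0.716, 0.002, 0.002]
contact_force: [-2.1, 0.6, 14.0]
opening: 0.0264
```

Emit:
drive_tool --pt "0 0 -2 0" --pt "0 0 -4 0" --pt "0 0 -10 0" --pt "0 0 -20 0" --pt "0 0 -30 0" --pt "0 0 -30 0" --pt "0 20 -10 0" --pt "0 0 0 0"

```text
t: 29.07
tcp_pos: [0.5253, 0.0637, 0.247]
eef_rot: [0.698, 0.716, 0.003, 0.003]
contact_force: [0.6, -0.7, -2.6]
opening: 0.0266
```

Emit:
drive_tool --pt "20 0 0 0" --pt "20 0 0 0" --pt "20 0 0 0" --pt "20 0 0 0" --pt "20 0 0 0" --pt "20 0 0 0" --pt "20 0 0 0" --pt "20 0 0 0" --pt "0 0 0 0" --pt "0 0 0 0"

```text
t: 29.9
tcp_pos: [0.5167, 0.2244, 0.2414]
eef_rot: [0.698, 0.716, -0.002, -0.001]
contact_force: [-0.4, 0.6, -3.8]
opening: 0.0263
```

```bash
python3 - <<'E'
from h import *
s=get_state();print(s['t'],s['tcp_pos'],s['eef_rot'],s['contact_force'],s['opening'])
A=[];B=[]
for i in range(4):
    A.append(viewer.grab_frame('side')['image'].astype(float));B.append(viewer.grab_frame('top')['image'].astype(float))
f=lambda L:np.mean(L,0).astype(np.uint8)[:,:,::-1]
a=f(A);b=f(B);cv2.imwrite('pics/a5.png',a);cv2.imwrite('pics/b5.png',b)
a0=cv2.imread('pics/side1.png')
r=lambda i,x,y,w,h,s:cv2.resize(np.ascontiguousarray(i[y:y+h,x:x+w]),None,fx=s,fy=s,interpolation=cv2.INTER_CUBIC)
cv2.imwrite('pics/c5.png',np.vstack([np.hstack([r(a0,225,175,66,105,4),r(a,225,175,66,105,4),r(a,200,80,66,105,4)]),r(b,190,220,198,45,4)]))
E
```

```text
29.9 [0.51672755 0.22436054 0.24137552] [ 0.69770307  0.71638486 -0.0015903  -0.00078929] [-0.39731745  0.60412723 -3.77380305] 0.026334824247585528
```

View pics/c5.png

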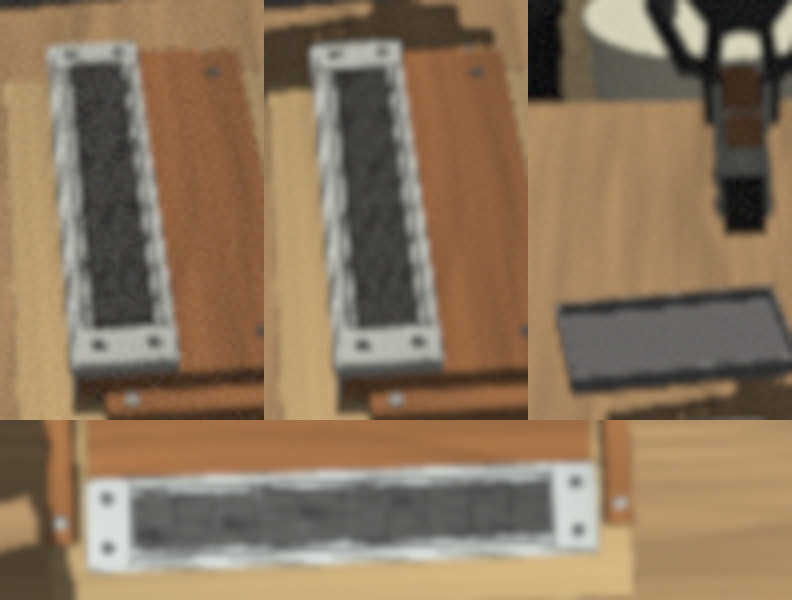

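Both strips look identical at this resolution; a 3–4 mm proud height is only about 1 px, so the pictures can't confirm it. The force record can: the return pass was steady with no step bumps at 18–22 N load. I'll take the roller back to the tray.

Emit:
drive_tool --pt "0 0 0 -6.5" --pt "0 0 0 -6.5" --pt "0 0 0 -6.5" --pt "0 0 0 -6.5" --pt "0 0 0 -6.5" --pt "0 0 0 -6.5" --pt "0 0 0 -6.5" --pt "0 0 0 -6.5" --pt "0 0 0 -6.5" --pt "0 0 0 -6.5" --pt "0 0 0 -6.5" --pt "0 0 0 -6.5" --pt "0 0 0 -6.5" --pt "0 0 0 0"

```text
t: 31.47
tcp_pos: [0.5181, 0.2237, 0.2432]
eef_rot: [0.035, 0.999, 0.0, 0.0]
contact_force: [0.1, 0.2, -4.1]
opening: 0.0264
```

Emit:
drive_tool --pt "7.4 14.7 0 0" --pt "7.4 14.7 0 0" --pt "7.4 14.7 0 0" --pt "7.4 14.7 0 0" --pt "7.3 14.6 0 0" --pt "7.3 14.6 20 0" --pt "0 0 20 0" --pt "0 0 20 0" --pt "0 0 20 0" --pt "0 0 20 0" --pt "0 0 10 0" --pt "0 0 0 0" --pt "0 0 0 0"

```text
t: 32.55
tcp_pos: [0.4804, 0.3148, 0.1333]
eef_rot: [0.036, 0.999, -0.0, -0.0]
contact_force: [-0.0, -0.9, -3.4]
opening: 0.0268
```

```bash
python3 - <<'E'
from h import *
s=get_state();print(s['t'],s['tcp_pos'],s['eef_rot'],s['contact_force'],s['opening'])
grab('side','a6.png');grab('top','b6.png')
a=cv2.imread('pics/a6.png');b=cv2.imread('pics/b6.png')
r=lambda i,x,y,w,h,s:cv2.resize(i[y:y+h,x:x+w],None,fx=s,fy=s,interpolation=cv2.INTER_CUBIC)
cv2.imwrite('pics/c6.png',np.hstack([r(a,190,90,90,100,4),r(b,80,200,100,100,4)]))
E
```

```text
32.55 [0.48035924 0.31480842 0.13333641] [ 3.64438472e-02  9.99335691e-01 -5.98091630e-05 -1.35725051e-04] [-0.02477098 -0.90099353 -3.39431195] 0.02678472928861228
```

View pics/c6.png

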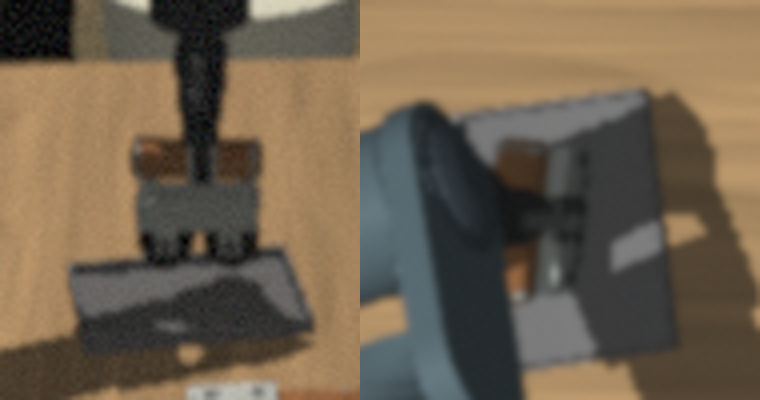

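The roller hangs level above the tray, inside the rim. I'll lower it.

Emit:
drive_tool --pt "0 0 8 0" --pt "0 0 8 0" --pt "0 0 8 0" --pt "0 0 6 0" --pt "0 0 3 0" --pt "0 0 1 0" --pt "0 0 0 0" --pt "0 0 0 0"

```text
t: 33.32
tcp_pos: [0.4804, 0.315, 0.0994]
eef_rot: [0.036, 0.999, 0.0, 0.0]
contact_force: [0.1, -0.4, -4.5]
opening: 0.0264
```

Emit:
drive_tool --pt "0 0 0.8 0" --pt "0 0 0.8 0" --pt "0 0 0.8 0" --pt "0 0 0 0"

```text
t: 33.65
tcp_pos: [0.4802, 0.3149, 0.0968]
eef_rot: [0.036, 0.999, -0.0, -0.0]
contact_force: [-0.3, 0.3, -3.5]
opening: 0.027
```

Emit:
drive_tool --pt "0 0 0.8 0" --pt "0 0 0.8 0" --pt "0 0 0.8 0" --pt "0 0 0 0"

```text
t: 33.98
tcp_pos: [0.4801, 0.3148, 0.0941]
eef_rot: [0.036, 0.999, -0.0, -0.0]
contact_force: [-1.1, -0.3, -3.8]
opening: 0.0266
```

Emit:
drive_tool --pt "0 0 0.6 0" --pt "0 0 0.6 0" --pt "0 0 0 0" --pt "0 0 0 0"

```text
t: 34.32
tcp_pos: [0.4802, 0.3149, 0.0932]
eef_rot: [0.036, 0.999, -0.0, -0.0]
contact_force: [0.0, -0.4, -4.3]
opening: 0.0269
```

Emit:
drive_tool --pt "0 0 0.6 0" --pt "0 0 0.6 0" --pt "0 0 0 0" --pt "0 0 0 0"

```text
t: 34.65
tcp_pos: [0.4805, 0.3149, 0.0923]
eef_rot: [0.036, 0.999, 0.0, 0.0]
contact_force: [-0.3, 0.0, -1.8]
opening: 0.0268
```

Emit:
drive_tool --pt "0 0 0.6 0" --pt "0 0 0.4 0" --pt "0 0 0 0" --pt "0 0 0 0"

```text
t: 34.98
tcp_pos: [0.4812, 0.315, 0.0922]
eef_rot: [0.036, 0.999, 0.0, 0.001]
contact_force: [-0.3, -2.3, 5.8]
opening: 0.0268
```

Emit:
drive_tool --pt "0 0 0 0" --pt "0 0 0 0" --pt "0 0 0 0" --pt "0 0 0 0" --pt "0 0 0 0" --pt "0 0 0 0" --pt "0 0 0 0" --pt "0 0 0 0" --pt "0 0 0 0" --pt "0 0 0 0" --claw -1 --newtons 20

```text
t: 35.82
tcp_pos: [0.4802, 0.3149, 0.091]
eef_rot: [0.036, 0.999, 0.0, -0.0]
contact_force: [-0.2, -1.0, 0.5]
opening: 0.0856
```

Emit:
drive_tool --pt "0 0 -8 0" --pt "0 0 -15 0" --pt "0 0 -25 0" --pt "0 0 -30 0" --pt "0 0 -30 0" --pt "0 0 -30 0" --pt "20 20 0 0" --pt "20 20 0 0" --pt "20 20 0 0" --pt "20 20 0 0" --pt "20 20 0 0" --pt "20 20 0 0" --pt "20 20 0 0" --pt "0 0 0 0" --pt "0 0 0 0"

```text
t: 37.07
tcp_pos: [0.3498, 0.4652, 0.2295]
eef_rot: [0.034, 0.999, 0.0, 0.0]
contact_force: [0.1, -0.3, -0.1]
opening: 0.0852
```

```bash
python3 - <<'E'
from h import *
s=get_state();print(s['t'],s['tcp_pos'],s['contact_force'],s['opening'])
A=[];B=[]
for i in range(6):
    A.append(viewer.grab_frame('side')['image'].astype(float));B.append(viewer.grab_frame('top')['image'].astype(float))
f=lambda L:np.mean(L,0).astype(np.uint8)[:,:,::-1]
a=f(A);b=f(B);cv2.imwrite('pics/a7.png',a);cv2.imwrite('pics/b7.png',b)
r=lambda i,x,y,w,h,s:cv2.resize(np.ascontiguousarray(i[y:y+h,x:x+w]),None,fx=s,fy=s,interpolation=cv2.INTER_CUBIC)
o=np.zeros((600,800,3),np.uint8)
def put(im,x,y): o[y:y+im.shape[0],x:x+im.shape[1]]=im
put(r(b,100,218,65,80,4),0,0);put(r(a,203,130,70,50,4),265,0);put(r(a,220,180,100,110,2.5),550,0)
put(r(b,90,120,370,160,2),0,325-5)
cv2.imwrite('pics/c7.png',o)
# bystander shift check
a0=cv2.imread('pics/side1.png').astype(int);
for n,(x,y,w,h) in dict(carton=(210,310,75,80),bottle=(300,290,45,85),tape=(312,145,35,35)).items():
    print(n,cv2.phaseCorrelate(np.float64(cv2.cvtColor(np.uint8(a0[y:y+h,x:x+w]),6)),np.float64(cv2.cvtColor(np.ascontiguousarray(a[y:y+h,x:x+w]),6))))
E
```

```text
37.0667 [0.34978026 0.46521283 0.22952877] [ 0.05924292 -0.31038019 -0.06442379] 0.08518968751480922Traceback (most recent call last):
  File "<stdin>", line 12, in <module>
  File "<stdin>", line 10, in put
ValueError: could not broadcast input array from shape (320,740,3) into shape (280,740,3)
```

```bash
python3 - <<'E'
from h import *
a=cv2.imread('pics/a7.png');b=cv2.imread('pics/b7.png');a0=cv2.imread('pics/side1.png');b0=cv2.imread('pics/top1.png')
r=lambda i,x,y,w,h,s:cv2.resize(np.ascontiguousarray(i[y:y+h,x:x+w]),None,fx=s,fy=s,interpolation=cv2.INTER_CUBIC)
o=np.zeros((600,800,3),np.uint8)
def put(im,x,y): o[y:y+im.shape[0],x:x+im.shape[1]]=im
put(r(b,100,218,65,80,4),0,0);put(r(a,203,130,70,50,4),265,0);put(r(a,220,180,100,110,2.5),550,0)
put(r(b,195,188,160,87,3),0,325)
cv2.imwrite('pics/c7.png',o)
g=lambda i,x,y,w,h:np.float64(cv2.cvtColor(np.ascontiguousarray(i[y:y+h,x:x+w]),6))
for n,k in dict(carton=(210,310,75,80),bottle=(300,290,45,85),tape=(312,145,35,35)).items(): print(n,cv2.phaseCorrelate(g(a0,*k),g(a,*k)))
E
```

```text
carton ((0.5703051901424416, 0.09172570589397111), 1.0178445885077434)
bottle ((0.43951252687536524, -0.1216587885336935), 0.9864037890722298)
tape ((0.03973046953728243, -0.07010808110930711), 0.9725489695196364)
```

View pics/c7.png

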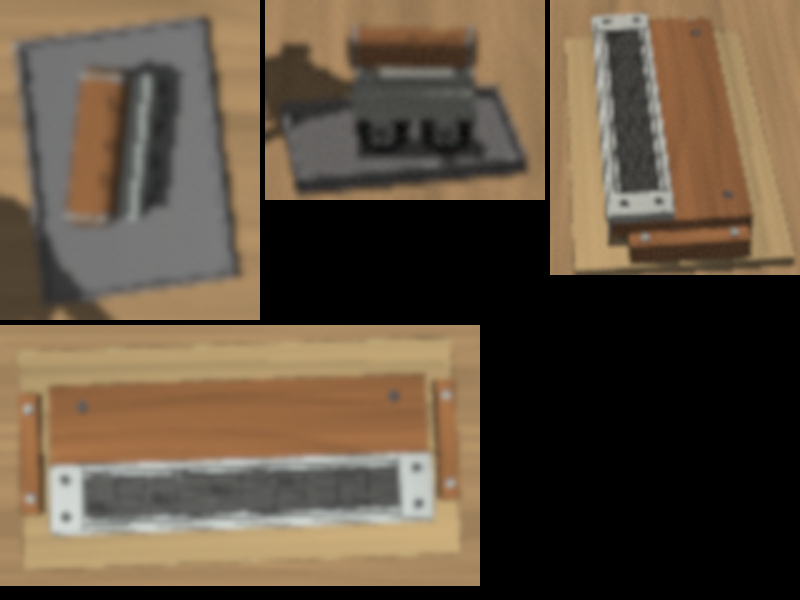

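The roller stands on its wheels in the tray as before, and everything else is in place. Handing in.

```bash
python3 -c "
from plant import workorder
print(workorder.hand_in())"
```

```text
the job is handed in; nothing more can be done
None
```

The job is handed in at about 38 s of the 67 s allowed. I couldn't confirm by eye that the strip is fully home, because 1 mm is only about a quarter of a pixel in these cameras.

**What I did:**
- I took the roller from the tray and rolled the strip from the strip_b end to strip_a and back, running a wheel over both end links and onto the caps.
- I then stood the roller back on its wheels in the tray, let go and moved the arm clear.

**Load on the tread:**
- On the first pass it was mostly 14–20 N, with a dip to about 10 N near strip_b that the return pass covered again.
- On the return pass it was about 18–22 N, with a highest reading of about 22.4 N.
- These are readings at the end of each move, so a short peak in between would not show.

**Is the strip home?** The evidence is the force record only. The first pass showed step bumps of 3–5 N at the links. The return pass had none, with steady force and the roller running slightly lower.

**Sideways force:** A sideways force of up to about 6 N showed at the wrist while pressing. I took it for wheel friction and left it.

**Last checks:**
- The last pictures show the roller upright in the tray at almost its original spot.
- The bottle, carton and tape measure show less than 0.6 px of shift, which I take as image noise.
- With the gripper open, the contact force is about zero.

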